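# Wind up and start the tube mixer

### The arm

A 6-joint arm with a two-finger parallel gripper is mounted at the origin on the work surface. World frame = base frame: x ahead of the robot, y to its left, z up, the work surface at z = 0. Lengths are in m, angles in rad, forces in N, time in s.
With the tool pointing down it reaches from about 0.4 to 0.825 m from the base axis. Payload 7 kg.
Tool frame: the origin (TCP) lies at the very end of the fingers, on their centre line; the grasp point (between the pads) lies 19 mm behind it; z points along the fingers, y is the line along which they close (so a half turn about z gives the same grasp; the last joint's range is limited). The gripper opens to 85 mm and grips with 20 to 120 N. Pads are 22 mm wide; open, the fingers measure 114 mm over their backs; the gripper's body (76 mm by 85 mm) begins 54 mm behind the grasp point. The pads swing forward as they close: fully open they stand 13 mm farther back than shut.
Start: joints at [0.288, 0.359, 0.012, 0, -1.224, -0.288], TCP at [0.675, -0, 0.231] pointing down, gripper open.
Joint ranges: [-3.07, 3.07], [-1.43, 2.12], [-1.02, 1.25], [-3.03, 1.67], [-3.05, -0], [-3.03, 3.03]. Speed limits (rad/s): [2.39, 2.39, 3.01, 3.14, 3.14, 3.14].

### API

Orientations are given as [roll, pitch, yaw] about the fixed x, y, z axes, in that order (R = Rz(yaw) Ry(pitch) Rx(roll)).
In Python, from plant import read_state, capture, calibration, finish_job gives the robot as it stands.
- The arm moves only by the shell command python3 -m creep 'ROWS' [FORCE]. ROWS is JSON, a list of rows, each an object of numbers: "tx", "ty", "tz": the shift along the tool's x, y, z in cm; "ax", "ay", "az": the turn, a rotation vector about the tool's x, y, z in degrees; "jaw": the finger opening in cm, from 0 to 8.54. In form: [{"tx": .., "ty": .., "tz": .., "ax": .., "ay": .., "az": .., "jaw": ..}, ...]. A call has 1 to 10 rows; each row is the pose to reach, as a shift and turn from the pose commanded when the call began, along the tool's axes at that moment; what a row does not reach only later rows make up. A row lasts 1/12 s, in which the tool goes at most 41.7 mm and 7.16 degrees, less where a joint would pass 70% of its speed; a pose out of reach is approached as far as the arm can. A call with a gripper value outside its range is refused whole. The fingers move at their own pace and stop on an object; FORCE is the grip in N (left out, the last holds). Time passes only in rows, so rows that repeat a pose let the fingers close. It gives the time, the measured TCP pose, the force, the opening and the grip force at its end, in the units of the state.
- read_state(): the state, without advancing time (a new reading comes with each control period).
- capture(name): name is "scene" or "side" or "wrist"; returns the picture (400x640x3 uint8, red, green, blue); there is no depth.
- calibration(name): a dict with "K" (3x3 intrinsics, pixels), "xyz" and "orientation" of the camera in the world; the wrist camera has in their place "T_tool_cam" (4x4, takes a point from camera to tool coordinates, whose origin is the TCP and whose axes are the flange's). Camera axes: x right, y up, looking along -z (the intrinsics and any distortion apply to the point x, -y, -z); pixel columns grow to the right and rows downward; lengths in m; the calibration is good to about 2 mm. A picture is of the moment at which its call begins: read the wrist's pose just before it. calibration takes no time and is no camera call.
- finish_job(): hands the job in; it is judged then, once.
The state is a dict: "clock": time; "joints": joint angles; "dq": joint speeds; "joint_torque": joint torques, N m; "tool_pos": TCP position; "orientation": TCP orientation; "wrist_force": force on the tool from outside, world axes, zero at the start; "torque": the same for the moment, N m; "grip_width": finger opening in m; "gripper_force": force on a finger pad.
Only numpy, scipy, OpenCV 4.12 (cv2) and the standard library are available. Lean on these libraries where they do the work, as an engineer would, in place of code of your own. Each camera call takes 0.05 s, during which the arm holds its last target. There are 200 camera calls.

### The job

Wind the spring-driven tube mixer clockwise with its key, in as many part turns as it takes, until the sliding pointer stands level with the tip of the index clip, and do not wind on past it. Let go of the key, then throw the start lever fully over to start the mixer. Do not throw the lever before the mixer is wound, and leave the other things on the bench where they stand.

Things in the scene. Friction and masses are not known exactly. Their poses are not given: they have to be found in the camera images.
- mixer: Fixed white case, 270 (its x) x 320 (y) x 70 mm high, yaw within 25 degrees. Origin: centre of its underside on the bench, z up, near long side to -x. On top (x, y in mm): key at -35, 95; lever at -35, -105; gauge with pointer and clip at x 0 to 60, y -65 to 65, under 93 mm above the bench; rollers with tubes along y at x 55 to 131, tops 100 mm above the bench.
- key_grip (a point): Centre of the winding key's wing, on the key's upright axis, 122 mm above the bench. The wing is a steel bar on edge, 46 mm long (own x), 10 mm thick (own y), 32 mm tall (106 to 138 mm above the bench), on a 12 mm shaft with a 20 mm collar just under it; pinch it across its thickness from above. The axes turn with the key.
- winding_key (a joint): Turn of the key in rad: 0 run down, grows clockwise seen from above (winding), stop at 5.9. Takes 0.07 N m when run down, rising to 0.11 N m near full. Let go, it stays (a friction click holds the spring), but it turns back with little torque. Starts at 0 to 0.6; needs 3 to 5 rad of winding.
- pointer_tip (a point): Top of the tip of the dark steel pointer, a 22 mm long, 6 mm wide blade on a post in the gauge slot, that moves with the key: 20 mm towards the mixer's -y per rad of winding. The tip points to the mixer's +x, at mixer x 27 mm, 91 mm above the bench.
- index_tip (a point): Top of the tip of the index clip, a fixed dark block (14 x 20 x 20 mm) beside the slot on the rollers' side, at a different place along the gauge each time; its 13 mm long, 6 mm wide finger points to the mixer's -x, 91 mm above the bench. Wound right when pointer_tip and index_tip have the same y in the mixer's frame (they stay 4 mm apart in x).
- start_lever (a joint): Swing of the start lever in rad: 0 = off, leaning to the mixer's -x; 1.0 = fully over, leaning to the mixer's +x, end stop. It stays where it is left; pushing its ball takes about 1 to 2 N. It starts at 0 to 0.1.
- start_lever_tip (a point): Centre of the lever's 26 mm black ball, 60 mm from a pivot at x -35, y -105 mm of the mixer, 92 mm above the bench, axis along mixer y. Off, it is at x -64 mm, fully over at x -6, both 145 mm above the bench (152 midway). The arm is a 10 mm rod on a block 70 (x) x 50 mm, top 95 mm above the bench.
- tube_rack: Bystander: loose white wire rack of stoppered sample tubes, 132 x 66 mm, 101 mm high. Origin: centre of its underside.
- sharps_tub: Bystander: loose open yellow plastic tub, 100 x 130 x 100 mm high. Origin: centre of its underside.
- reagent_bottle: Bystander: loose amber bottle, 64 mm in diameter, 130 mm high. Origin: centre of its underside.
- cassette_tray: Bystander: loose flat white tray, 100 x 130 x 22 mm high. Origin: centre of its underside.

How it is judged:
By the outcome, as a careful person would: the job done as asked, in the order asked, and still so for the second after the job is handed in, with the robot touching nothing.
It also fails if it takes over 67 s, if anything falls off the work surface, if the arm or the gripper's body presses on something with over 40 N, if the wrist force passes 120 N, or if a joint passes its speed limit or range.

## Working session

There is one attempt and no reset: what is moved stays moved. The work goes in short steps, Python scripts to look and compute and a shell command to move; the robot and the scene stay as the last step left them, time stands still between calls to the robot, and variables do not carry over. Pictures are saved under pics/ and viewed, at most 10 in all, crops included, and the job is handed in when it is done.

```bash
ls; mkdir -p pics; cat > h.py <<'E'
import numpy as np, cv2
from plant import read_state, capture, calibration, finish_job
from scipy.spatial.transform import Rotation as R
def save(n,img): cv2.imwrite(f'pics/{n}.png', img[:,:,::-1])
def cam(name, st=None):
    c=calibration(name); K=np.array(c['K'])
    if 'T_tool_cam' in c:
        T=np.eye(4); T[:3,:3]=R.from_euler('xyz',st['orientation']).as_matrix(); T[:3,3]=st['tool_pos']
        T=T@np.array(c['T_tool_cam'])
    else:
        T=np.eye(4); T[:3,:3]=R.from_euler('xyz',c['orientation']).as_matrix(); T[:3,3]=c['xyz']
    return K,T
def ray(KT,u,v):
    K,T=KT; d=np.linalg.inv(K)@[u,v,1]; d=T[:3,:3]@[d[0],-d[1],-d[2]]
    return T[:3,3],d/np.linalg.norm(d)
def onz(KT,u,v,z):
    o,d=ray(KT,u,v); return o+d*(z-o[2])/d[2]
def tri(rays):
    A=np.zeros((3,3));b=np.zeros(3)
    for o,d in rays:
        P=np.eye(3)-np.outer(d,d);A+=P;b+=P@o
    p=np.linalg.solve(A,b)
    return p,[np.linalg.norm((np.eye(3)-np.outer(d,d))@(p-o)) for o,d in rays]
def proj(KT,p):
    K,T=KT; q=T[:3,:3].T@(np.array(p)-T[:3,3]); q=K@[q[0],-q[1],-q[2]]; return q[:2]/q[2]
E
python3 - <<'E'
from h import *
st=read_state(); print(st)
for n in ['scene','side','wrist']:
    save(n+'0',capture(n)); c=calibration(n); print(n,c)
E
```

```text
pics
{'clock': 0.0, 'joints': array([ 2.88084453e-01,  3.59402591e-01,  1.10920010e-02, -3.52210416e-04,
       -1.22409866e+00, -2.88075907e-01]), 'dq': array([-0.00203805,  0.00059092,  0.0006277 , -0.00077345,  0.00124733,
        0.00037501]), 'joint_torque': array([ 2.55543900e-04, -5.83324420e+01,  2.93422562e+01,  6.93659976e+00,
       -6.00149287e-03, -1.14765509e-06]), 'tool_pos': array([ 6.74534359e-01, -3.15313647e-05,  2.30367575e-01]), 'orientation': array([ 3.13995212e+00, -1.40832116e-04, -1.57090761e+00]), 'wrist_force': array([-0.04964758,  0.34811086, -0.34280924]), 'torque': array([-0.03313497, -0.07823143,  0.01325161]), 'gripper_force': 0.0, 'grip_width': 0.08564848162990661}
scene {'K': array([[401.65783183,   0.        , 320.31335052],
       [  0.        , 401.65783183, 202.16519285],
       [  0.        ,   0.        ,   1.        ]]), 'xyz': array([ 1.28244954, -0.07814664,  0.7397117 ]), 'orientation': array([ 0.87454924, -0.01646228,  1.49721753])}
side {'K': array([[494.50923434,   0.        , 317.09761035],
       [  0.        , 494.50923434, 202.94667384],
       [  0.        ,   0.        ,   1.        ]]), 'xyz': array([-0.04234944,  1.12531359,  0.98746714]), 'orientation': array([ 0.95304461,  0.01789146, -2.72225228])}
wrist {'K': array([[338.85789669,   0.        , 314.93641087],
       [  0.        , 338.85789669, 199.89929118],
       [  0.        ,   0.        ,   1.        ]]), 'T_tool_cam': array([[-4.79602209e-04,  9.62715519e-01,  2.70515431e-01,
         6.88379301e-02],
       [ 9.99999879e-01,  4.91167632e-04,  2.49429343e-05,
        -1.56857459e-03],
       [-1.08855474e-04,  2.70515411e-01, -9.62715639e-01,
        -1.42323551e-01],
       [ 0.00000000e+00,  0.00000000e+00,  0.00000000e+00,
         1.00000000e+00]])}
```

View pics/scene0.png

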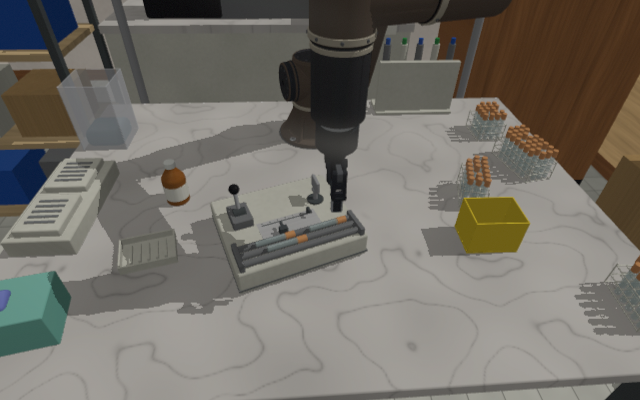

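View pics/side0.png

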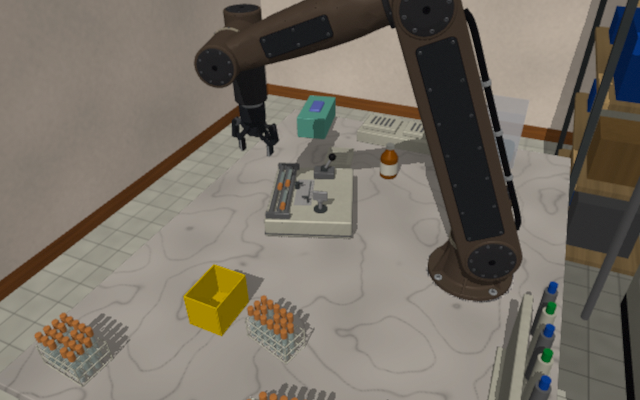

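View pics/wrist0.png

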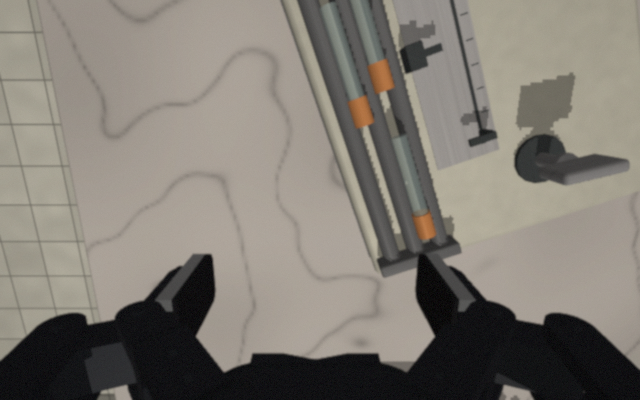

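```bash
python3 - <<'E'
from h import *
st=read_state(); S=cam('scene');D=cam('side');W=cam('wrist',st)
print('key',tri([ray(S,316,185),ray(D,321,199),ray(W,592,168)]))
print('ball',tri([ray(S,234,189),ray(D,332,157)]))
print('clip tip',onz(W,441,47,.091),'ptr',onz(W,470,143,.091))
k=tri([ray(S,316,185),ray(D,321,199),ray(W,592,168)])[0];b=tri([ray(S,234,189),ray(D,332,157)])[0]
# roller rack corners
print(onz(W,380,275,.09),onz(W,460,245,.09), np.degrees(np.arctan2(*(k-b)[[0,1]])), np.linalg.norm((k-b)[:2]))
print(W[1][:3,3])
E
```

```text
key (array([ 0.4675608 , -0.01913695,  0.11477679]), [np.float64(0.0007360909541677846), np.float64(0.004405807572450955), np.float64(0.005090577490498437)])
ball (array([ 0.51643556, -0.21717811,  0.14580687]), [np.float64(0.0014584087588456179), np.float64(0.0014584087588456588)])
clip tip [ 0.57924323 -0.11143242  0.091     ] ptr [ 0.54797399 -0.0383407   0.091     ]
[0.61590272 0.08283846 0.09      ] [0.54530116 0.05297658 0.09      ] -13.863060962936304 0.20398294531813882
[ 0.67638395 -0.06884221  0.37292432]
```

```bash
python3 -m creep '[{"tx":0.6,"ty":1.5,"az":-7},{"tx":1.2,"ty":3,"az":-14},{"tx":1.8,"ty":4.5,"az":-21},{"tx":2.4,"ty":6,"az":-28},{"tx":3,"ty":7.5,"az":-35},{"tx":3.6,"ty":9,"az":-42},{"tx":4.2,"ty":10.5,"az":-49},{"tx":4.8,"ty":12,"az":-56},{"tx":5.4,"ty":13.2,"az":-63},{"tx":6,"ty":14.5,"az":-70}]'; python3 -m creep '[{"az":-7},{"az":-14},{"az":-20},{"az":-20},{"az":-20}]'
python3 - <<'E'
from h import *
st=read_state(); save('w1',capture('wrist')); print(st['clock'],st['joints'],st['tool_pos'],np.degrees(st['orientation']))
E
```

```text
0.15 [ 2.88106816e-01  3.59216491e-01  1.12914698e-02 -2.45550251e-04
 -1.22410305e+00 -2.88141826e-01] [ 6.74646113e-01 -2.23918866e-05  2.30593979e-01] [ 1.79928577e+02 -7.37446595e-03 -9.00067900e+01]invalid input
invalid input
```

View pics/w1.png

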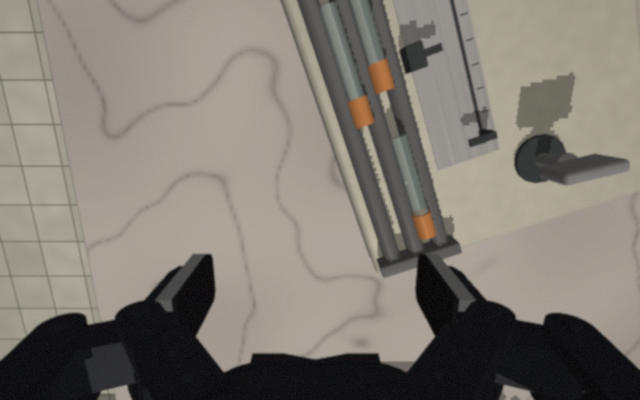

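The rows were refused because they need every key, so nothing moved. The picture is the same as the last wrist view: key at (590,168), pointer at (482,138), clip finger at (440,47).

```bash
python3 -m creep '[{"tx":0.6,"ty":1.5,"tz":0,"ax":0,"ay":0,"az":-7,"jaw":8.5},{"tx":1.2,"ty":3,"tz":0,"ax":0,"ay":0,"az":-14,"jaw":8.5},{"tx":1.8,"ty":4.5,"tz":0,"ax":0,"ay":0,"az":-21,"jaw":8.5},{"tx":2.4,"ty":6,"tz":0,"ax":0,"ay":0,"az":-28,"jaw":8.5},{"tx":3,"ty":7.5,"tz":0,"ax":0,"ay":0,"az":-35,"jaw":8.5},{"tx":3.6,"ty":9,"tz":0,"ax":0,"ay":0,"az":-42,"jaw":8.5},{"tx":4.2,"ty":10.5,"tz":0,"ax":0,"ay":0,"az":-49,"jaw":8.5},{"tx":4.8,"ty":12,"tz":0,"ax":0,"ay":0,"az":-56,"jaw":8.5},{"tx":5.4,"ty":13.2,"tz":0,"ax":0,"ay":0,"az":-63,"jaw":8.5},{"tx":6,"ty":14.5,"tz":0,"ax":0,"ay":0,"az":-70,"jaw":8.5}]' && python3 -m creep '[{"tx":0,"ty":0,"tz":0,"ax":0,"ay":0,"az":-7,"jaw":8.5},{"tx":0,"ty":0,"tz":0,"ax":0,"ay":0,"az":-14,"jaw":8.5},{"tx":0,"ty":0,"tz":0,"ax":0,"ay":0,"az":-20,"jaw":8.5},{"tx":0,"ty":0,"tz":0,"ax":0,"ay":0,"az":-20,"jaw":8.5}]' && python3 - <<'E'
from h import *
st=read_state(); save('w2',capture('wrist')); print(st['clock'],st['joints'],st['tool_pos'],np.degrees(st['orientation']))
np.save('w2.npy',np.r_[st['tool_pos'],st['orientation']])
E
```

```text
clock: 1.03
tool_pos: [0.5292, -0.0603, 0.2313]
orientation: [-3.142, 0.0, -0.343]
wrist_force: [0.4, 0.2, -0.6]
grip_width: 0.085
gripper_force: 0.0
clock: 1.37
tool_pos: [0.5298, -0.0601, 0.2314]
orientation: [-3.141, -0.0, 0.005]
wrist_force: [0.1, -0.1, 0.8]
grip_width: 0.0853
gripper_force: 0.0
1.3667 [ 2.55003097e-01  1.25118538e-01 -2.99598156e-01 -8.32642244e-05
 -1.14596928e+00  1.32044688e+00] [ 0.52980689 -0.06007129  0.23135042] [-1.79994222e+02 -5.04884623e-03  2.64668283e-01]
```

View pics/w2.png

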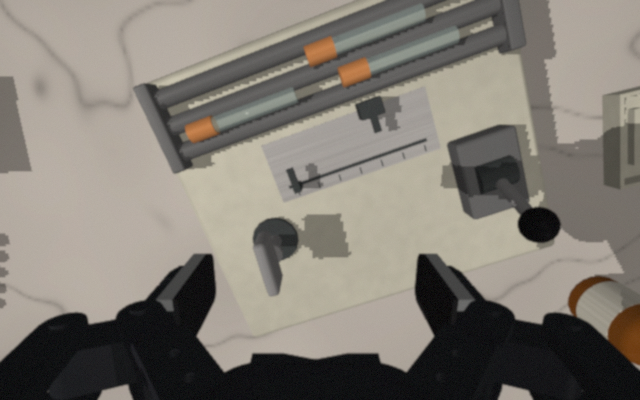

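This view shows the key wing at about (268,265), pointer tip near (292,168), clip finger tip near (377,130) and ball at (539,225). I'll zoom in for accurate pixels.

```bash
python3 - <<'E'
from h import *
im=cv2.imread('pics/w2.png')
c=im[85:305,235:435]; cv2.imwrite('pics/c2.png',cv2.resize(c,(545,600),interpolation=cv2.INTER_CUBIC))
E
```

```text
(no output)
```

View pics/c2.png

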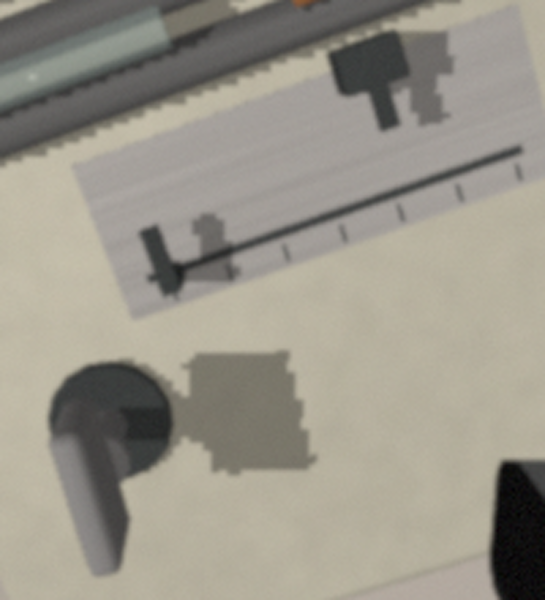

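```bash
python3 - <<'E'
from h import *
p=np.load('w2.npy'); st=dict(tool_pos=p[:3],orientation=p[3:]); W=cam('wrist',st);S=cam('scene');D=cam('side')
f=lambda x,y:(235+x/2.725,85+y/2.725)
k=onz(W,*f(85,503),.138); a=onz(W,*f(64,435),.138); b=onz(W,*f(107,573),.138)
print('key',k,'len',np.linalg.norm(a-b),'ang',np.degrees(np.arctan2(*(a-b)[[1,0]])))
print('key top tri',tri([ray(W,*f(85,503)),ray(S,316,178)]))
s1,s2=[onz(W,*f(*q),.075) for q in((170,268),(520,150))]; d=s2-s1
yaw=np.arctan2(-d[1],-d[0])-np.pi/2; print('yaw slot',np.degrees(yaw))
P=onz(W,*f(150,228),.091);C=onz(W,*f(388,129),.091)
B=tri([ray(W,539,225),ray(S,234,189),ray(D,332,157)]); print('ball',B,onz(W,539,225,.145))
for Y in (yaw,np.radians(20),np.radians(22)):
    ex=np.array([np.cos(Y),np.sin(Y),0]);ey=np.array([-ex[1],ex[0],0])
    print(np.degrees(Y),'C-P in mixer',(C-P)@ex,(C-P)@ey,'P-key',(P-k)@ex,(P-k)@ey,'ball-key',(B[0]-k)@ex,(B[0]-k)@ey)
print(P,C)
E
```

```text
key [ 0.47799777 -0.02313925  0.138     ] len 0.044141963607656376 ang 13.92421923058029
key top tri (array([ 0.48192547, -0.02221618,  0.14628365]), [np.float64(0.0021942718366281333), np.float64(0.0021942718366281173)])
yaw slot 19.206000784602228
ball (array([ 0.51734404, -0.21821322,  0.14612326]), [np.float64(0.0017952630052973735), np.float64(0.0014878148525183839), np.float64(0.0021266484717183593)]) [ 0.51760285 -0.22087361  0.145     ]
19.206000784602228 C-P in mixer 0.0050517526429821845 -0.07816307599716735 P-key 0.06057913576120205 -0.038151450443865344 ball-key -0.027016284157224915 -0.19716008773987997
20.0 C-P in mixer 0.0039681261115031286 -0.07822557528882766 P-key 0.060044636918142644 -0.038987259943644194 ball-key -0.02974582751856973 -0.19676677959578592
22.0 C-P in mixer 0.0012356756294474996 -0.07831640798608953 P-key 0.05864742359784114 -0.04105903756641462 ball-key -0.03659476873981565 -0.19560880018071913
[ 0.5477557  -0.03923882  0.091     ] [ 0.57823924 -0.11138964  0.091     ]
```

```bash
python3 -m creep '[{"tx":-1.7,"ty":-1.3,"tz":0,"ax":0,"ay":0,"az":-7,"jaw":6},{"tx":-3.5,"ty":-2.6,"tz":0,"ax":0,"ay":0,"az":-14,"jaw":6},{"tx":-5.2,"ty":-3.8,"tz":0,"ax":0,"ay":0,"az":-14,"jaw":6},{"tx":-5.2,"ty":-3.8,"tz":2,"ax":0,"ay":0,"az":-14,"jaw":6},{"tx":-5.2,"ty":-3.8,"tz":4,"ax":0,"ay":0,"az":-14,"jaw":6},{"tx":-5.2,"ty":-3.8,"tz":6,"ax":0,"ay":0,"az":-14,"jaw":6},{"tx":-5.2,"ty":-3.8,"tz":8,"ax":0,"ay":0,"az":-14,"jaw":6},{"tx":-5.2,"ty":-3.8,"tz":8,"ax":0,"ay":0,"az":-14,"jaw":6}]' && python3 - <<'E'
from h import *
st=read_state(); im=capture('wrist'); save('w3',im); print(st['clock'],st['joints'],st['tool_pos'],np.degrees(st['orientation']))
np.save('w3.npy',np.r_[st['tool_pos'],st['orientation']])
E
```

```text
clock: 2.08
tool_pos: [0.4756, -0.0224, 0.1479]
orientation: [-3.141, 0.006, 0.24]
wrist_force: [-1.2, 0.5, -1.1]
grip_width: 0.0604
gripper_force: 0.0
2.0833 [ 3.66674283e-01  1.08808571e-01 -5.27301827e-01 -1.35877901e-03
 -9.40437498e-01  1.44493845e+00] [ 0.47558975 -0.02237227  0.14792765] [-179.97923843    0.33482015   13.75175491]
```

View pics/w3.png

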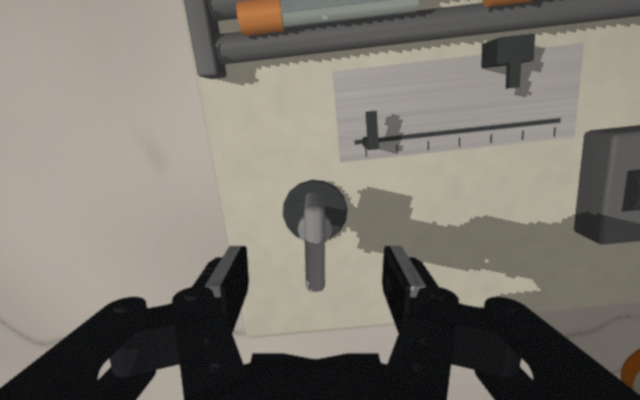

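The wing is centred between the fingers, at columns 305–325 and rows 195–290. I'll check its centre against the height.

```bash
python3 - <<'E'
from h import *
def W(n):
    p=np.load(n+'.npy'); return cam('wrist',dict(tool_pos=p[:3],orientation=p[3:])),p
A,p=W('w3');B,_=W('w2')
k=np.array([.478,-.0225]); e=np.array([np.cos(.243),np.sin(.243)])*.023
for z in(.138,.106):
  for s in(1,-1): print(z,s,proj(A,[*(k+s*e),z]),proj(B,[*(k+s*e),z]))
print('base disc axis', onz(A,315,211,.075), onz(A,315,211,.08))
f=lambda x,y:(235+x/2.725,85+y/2.725)
print('near end',tri([ray(A,315,289),ray(B,*f(107,570))]))
g=cv2.cvtColor(cv2.imread('pics/w3.png'),6); print(g[170:300:4,315])
E
```

```text
0.138 1 [315.07478536 203.90220622] [256.42444606 242.3813088 ]
0.138 -1 [315.37984887 291.0277106 ] [272.96102299 295.2488894 ]
0.106 1 [315.03475623 187.38137652] [262.73457034 227.44506804]
0.106 -1 [315.29592466 262.29152519] [277.29683907 275.43650702]
base disc axis [ 0.47709181 -0.02263657  0.075     ] [ 0.47866594 -0.02224953  0.08      ]
near end (array([ 0.45346687, -0.02836453,  0.13256941]), [np.float64(0.00012017604590776593), np.float64(0.00012017604590768009)])
[173 174 164  56  61  57  68  68  70  80 110 126 128 125 127 126 127 126
 122  83  83  86  86  84  85  85  86  86  86  88  91 170 168]
```

```bash
python3 -m creep '[{"tx":0,"ty":0,"tz":1.2,"ax":0,"ay":0,"az":0,"jaw":6},{"tx":0,"ty":0,"tz":2.4,"ax":0,"ay":0,"az":0,"jaw":6},{"tx":0,"ty":0,"tz":3.7,"ax":0,"ay":0,"az":0,"jaw":6},{"tx":0,"ty":0,"tz":3.7,"ax":0,"ay":0,"az":0,"jaw":6},{"tx":0,"ty":0,"tz":3.7,"ax":0,"ay":0,"az":0,"jaw":3},{"tx":0,"ty":0,"tz":3.7,"ax":0,"ay":0,"az":0,"jaw":0},{"tx":0,"ty":0,"tz":3.7,"ax":0,"ay":0,"az":0,"jaw":0},{"tx":0,"ty":0,"tz":3.7,"ax":0,"ay":0,"az":0,"jaw":0},{"tx":0,"ty":0,"tz":3.7,"ax":0,"ay":0,"az":0,"jaw":0},{"tx":0,"ty":0,"tz":3.7,"ax":0,"ay":0,"az":0,"jaw":0}]' 35
```

```text
clock: 2.97
tool_pos: [0.4785, -0.0215, 0.1153]
orientation: [-3.141, -0.002, 0.244]
wrist_force: [-2.8, 3.2, 5.8]
grip_width: 0.0093
gripper_force: 35.6
```

```bash
python3 -m creep '[{"tx":0,"ty":0,"tz":0,"ax":0,"ay":0,"az":6,"jaw":0},{"tx":0,"ty":0,"tz":0,"ax":0,"ay":0,"az":12,"jaw":0},{"tx":0,"ty":0,"tz":0,"ax":0,"ay":0,"az":18,"jaw":0},{"tx":0,"ty":0,"tz":0,"ax":0,"ay":0,"az":24,"jaw":0},{"tx":0,"ty":0,"tz":0,"ax":0,"ay":0,"az":30,"jaw":0},{"tx":0,"ty":0,"tz":0,"ax":0,"ay":0,"az":36,"jaw":0},{"tx":0,"ty":0,"tz":0,"ax":0,"ay":0,"az":42,"jaw":0},{"tx":0,"ty":0,"tz":0,"ax":0,"ay":0,"az":48,"jaw":0},{"tx":0,"ty":0,"tz":0,"ax":0,"ay":0,"az":54,"jaw":0},{"tx":0,"ty":0,"tz":0,"ax":0,"ay":0,"az":60,"jaw":0}]'
```

```text
clock: 3.8
tool_pos: [0.4774, -0.0248, 0.1153]
orientation: [3.138, -0.002, -0.807]
wrist_force: [-1.1, -18.4, 6.5]
grip_width: 0.0096
gripper_force: 36.1
```

```bash
python3 -m creep '[{"tx":0,"ty":0,"tz":0,"ax":0,"ay":0,"az":6,"jaw":0},{"tx":0,"ty":0,"tz":0,"ax":0,"ay":0,"az":12,"jaw":0},{"tx":0,"ty":0,"tz":0,"ax":0,"ay":0,"az":18,"jaw":0},{"tx":0,"ty":0,"tz":0,"ax":0,"ay":0,"az":24,"jaw":0},{"tx":0,"ty":0,"tz":0,"ax":0,"ay":0,"az":30,"jaw":0},{"tx":0,"ty":0,"tz":0,"ax":0,"ay":0,"az":36,"jaw":0},{"tx":0,"ty":0,"tz":0,"ax":0,"ay":0,"az":42,"jaw":0},{"tx":0,"ty":0,"tz":0,"ax":0,"ay":0,"az":48,"jaw":0},{"tx":0,"ty":0,"tz":0,"ax":0,"ay":0,"az":54,"jaw":0},{"tx":0,"ty":0,"tz":0,"ax":0,"ay":0,"az":60,"jaw":0}]'; python3 - <<'E'
from h import *
st=read_state(); print(st['joints'],st['torque'],st['wrist_force']); save('w4',capture('wrist')); save('s4',capture('scene')); np.save('w4.npy',np.r_[st['tool_pos'],st['orientation']])
E
```

```text
clock: 4.63
tool_pos: [0.4739, -0.0258, 0.1152]
orientation: [3.136, -0.008, -1.856]
wrist_force: [-15.9, -14.7, 22.6]
grip_width: 0.0096
gripper_force: 38.4
[ 0.36385704  0.14718473 -0.57335809  0.00342458 -0.85925313 -0.65089422] [-5.05210063  5.55381236  0.18581984] [-15.93533246 -14.67615446  22.60228242]
```

```bash
python3 - <<'E'
from h import *
P=[(.244,.4785,-.0215),(-.807,.4774,-.0248),(-1.856,.4739,-.0258)]
A=[];b=[]
for t,x,y in P:
    c,s=np.cos(t),np.sin(t); # tool x=(c,s), tool y=(s,-c)
    A+=[[1,0,c,s],[0,1,s,-c]]; b+=[x,y]
r=np.linalg.lstsq(np.array(A),np.array(b),rcond=None); print(r)
a,e=r[0][:2],r[0][2:]
for t in (-1.856,-2.4,-3.0,-3.6,-3.66):
    c,s=np.cos(t),np.sin(t); print(t,a+e@np.array([[c,s],[s,-c]]))
E
python3 - <<'E'
import cv2
im=cv2.imread('pics/w4.png'); s=cv2.imread('pics/s4.png')[150:300,190:390]
import numpy as np
cv2.imwrite('pics/m4.png',np.vstack([im[:,:],cv2.resize(s,(267,200))[:, :] if 0 else np.pad(cv2.resize(s,(267,200)),((0,0),(0,373),(0,0)))]))
E
```

```text
(array([ 4.74958212e-01, -2.22936936e-02,  3.59667391e-03,  2.81511200e-05]), array([2.15432674e-08]), np.int32(4), array([2.2349814 , 2.2349814 , 1.00242613, 1.00242613]))
-1.856 [ 0.47391926 -0.02573716]
-2.4 [ 0.47228703 -0.02470236]
-3.0 [ 0.47139356 -0.02277339]
-3.6 [ 0.47174532 -0.02067685]
-3.66 [ 0.47184806 -0.0204871 ]
```

View pics/m4.png

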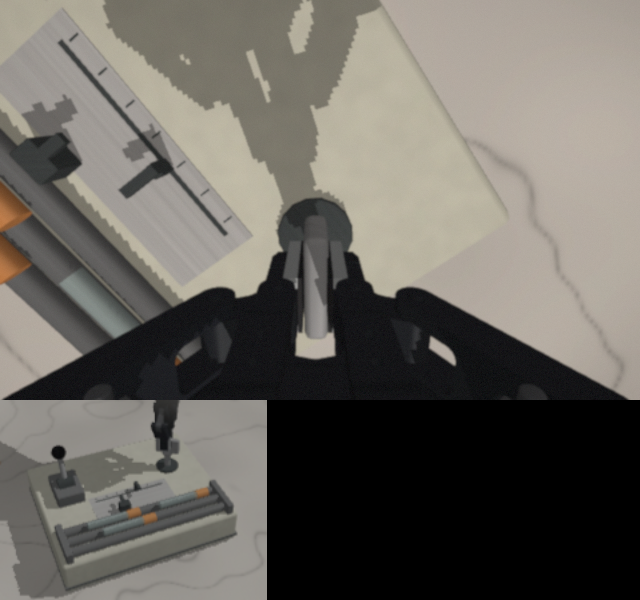

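```bash
python3 -m creep '[{"tx":0.25,"ty":0.15,"tz":0,"ax":0,"ay":0,"az":0,"jaw":0},{"tx":0.45,"ty":0.3,"tz":0,"ax":0,"ay":0,"az":6,"jaw":0},{"tx":0.44,"ty":0.35,"tz":0,"ax":0,"ay":0,"az":12,"jaw":0},{"tx":0.42,"ty":0.39,"tz":0,"ax":0,"ay":0,"az":18,"jaw":0},{"tx":0.4,"ty":0.43,"tz":0,"ax":0,"ay":0,"az":24,"jaw":0},{"tx":0.38,"ty":0.46,"tz":0,"ax":0,"ay":0,"az":30,"jaw":0},{"tx":0.36,"ty":0.5,"tz":0,"ax":0,"ay":0,"az":36,"jaw":0},{"tx":0.34,"ty":0.53,"tz":0,"ax":0,"ay":0,"az":42,"jaw":0},{"tx":0.31,"ty":0.56,"tz":0,"ax":0,"ay":0,"az":48,"jaw":0},{"tx":0.29,"ty":0.58,"tz":0,"ax":0,"ay":0,"az":54,"jaw":0}]';  python3 -m creep '[{"tx":0,"ty":0,"tz":0,"ax":0,"ay":0,"az":6,"jaw":0},{"tx":0,"ty":0,"tz":0,"ax":0,"ay":0,"az":12,"jaw":0},{"tx":0,"ty":0,"tz":0,"ax":0,"ay":0,"az":18,"jaw":0},{"tx":0,"ty":0,"tz":0,"ax":0,"ay":0,"az":24,"jaw":0},{"tx":0,"ty":0,"tz":0,"ax":0,"ay":0,"az":30,"jaw":0},{"tx":0,"ty":0,"tz":0,"ax":0,"ay":0,"az":30,"jaw":0},{"tx":0,"ty":0,"tz":0,"ax":0,"ay":0,"az":30,"jaw":0}]'; python3 - <<'E'
from h import *
st=read_state(); print(st['joints'],st['torque'],st['wrist_force']); save('w5',capture('wrist')); np.save('w5.npy',np.r_[st['tool_pos'],st['orientation']])
p=np.r_[st['tool_pos'],st['orientation']]
W=cam('wrist',st); Y=np.radians(19.7)
a=np.array([.475,-.0223])
# predicted pointer/clip pixel positions
C=np.array([.57824,-.11139,.091]); print('clip px',proj(W,C))
E
```

```text
clock: 5.57
tool_pos: [0.4712, -0.0237, 0.1153]
orientation: [-3.141, -0.001, -2.798]
wrist_force: [-4.1, -0.9, 9.4]
grip_width: 0.0092
gripper_force: 36.4
clock: 6.15
tool_pos: [0.4711, -0.022, 0.1153]
orientation: [3.14, -0.0, 2.966]
wrist_force: [-9.0, 10.5, 11.4]
grip_width: 0.0087
gripper_force: 36.8
[ 0.37064632  0.13791561 -0.58223652 -0.00250707 -0.85001459 -2.1153838 ] [3.88975183 3.30855374 0.00988789] [-9.01945146 10.50062647 11.41969999]
clip px [203.77027228 418.22119954]
```

```bash
python3 -m creep '[{"tx":0,"ty":0.1,"tz":0,"ax":0,"ay":0,"az":4,"jaw":0},{"tx":0,"ty":0.2,"tz":0,"ax":0,"ay":0,"az":8,"jaw":0},{"tx":0,"ty":0.2,"tz":0,"ax":0,"ay":0,"az":12,"jaw":0},{"tx":0,"ty":0.2,"tz":0,"ax":0,"ay":0,"az":12,"jaw":0},{"tx":0,"ty":0.2,"tz":0,"ax":0,"ay":0,"az":12,"jaw":0}]';  python3 -m creep '[{"tx":0,"ty":0,"tz":0,"ax":0,"ay":0,"az":0,"jaw":5},{"tx":0,"ty":0,"tz":0,"ax":0,"ay":0,"az":0,"jaw":5},{"tx":0,"ty":0,"tz":0,"ax":0,"ay":0,"az":0,"jaw":5},{"tx":0,"ty":0,"tz":0,"ax":0,"ay":0,"az":0,"jaw":5},{"tx":0,"ty":0,"tz":-3,"ax":0,"ay":0,"az":0,"jaw":5},{"tx":0,"ty":0,"tz":-6,"ax":0,"ay":0,"az":0,"jaw":5},{"tx":0,"ty":0,"tz":-8,"ax":0,"ay":0,"az":0,"jaw":5},{"tx":0,"ty":0,"tz":-8,"ax":0,"ay":0,"az":0,"jaw":5}]'
```

```text
clock: 6.62
tool_pos: [0.4713, -0.021, 0.1153]
orientation: [3.141, -0.001, 2.757]
wrist_force: [-7.9, 3.7, 10.8]
grip_width: 0.0095
gripper_force: 36.7
clock: 7.28
tool_pos: [0.4745, -0.0209, 0.1987]
orientation: [3.138, 0.006, 2.758]
wrist_force: [1.4, 1.1, 0.4]
grip_width: 0.0499
gripper_force: 0.0
```

```bash
python3 -m creep '[{"tx":-3,"ty":-1,"tz":0,"ax":0,"ay":0,"az":0,"jaw":5},{"tx":-6,"ty":-2,"tz":0,"ax":0,"ay":0,"az":0,"jaw":5},{"tx":-9,"ty":-3,"tz":0,"ax":0,"ay":0,"az":0,"jaw":5},{"tx":-12,"ty":-4,"tz":0,"ax":0,"ay":0,"az":0,"jaw":5},{"tx":-15,"ty":-4.6,"tz":0,"ax":0,"ay":0,"az":0,"jaw":5},{"tx":-15,"ty":-4.6,"tz":0,"ax":0,"ay":0,"az":0,"jaw":5},{"tx":-15,"ty":-4.6,"tz":0,"ax":0,"ay":0,"az":0,"jaw":5},{"tx":-15,"ty":-4.6,"tz":0,"ax":0,"ay":0,"az":0,"jaw":5}]'; python3 - <<'E'
from h import *
st=read_state(); im=capture('wrist'); save('w6',im); np.save('w6.npy',np.r_[st['tool_pos'],st['orientation']])
W=cam('wrist',st); u,v=proj(W,[.57824,-.11139,.091]); print(u,v, proj(W,[.475,-.0223,.138]))
u,v=int(u),int(v); print(u,v)
x0,y0=max(u-70,0),max(v-60,0); c=im[y0:y0+110,x0:x0+140]; print(x0,y0); save('c6',cv2.resize(c,None,fx=5,fy=5,interpolation=cv2.INTER_CUBIC))
E
```

```text
clock: 7.95
tool_pos: [0.5932, -0.1203, 0.1933]
orientation: [-3.141, -0.002, 2.757]
wrist_force: [-0.8, -0.0, -0.0]
grip_width: 0.0502
gripper_force: 0.0
318.14799015789174 175.25694222591207 [407.33478877 -60.45627547]
318 175
248 115
```

View pics/c6.png

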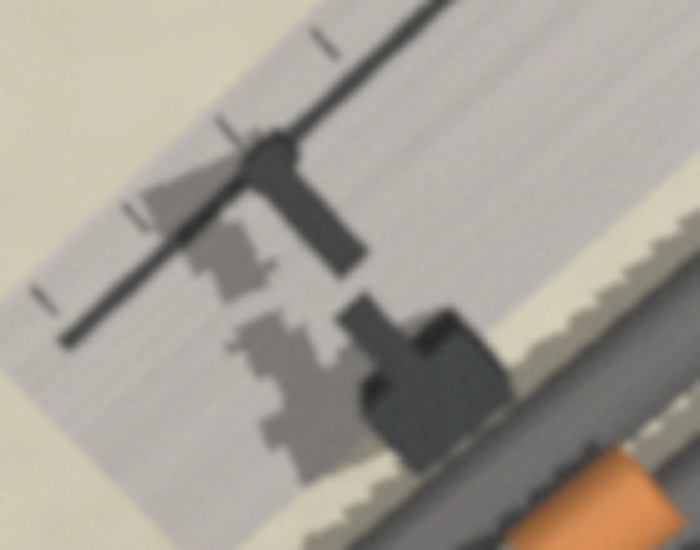

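The crop shows the pointer tip centre at (355,265) and the clip tip centre at (350,305). The pointer is still slightly short of the clip, on the upper-right side.

```bash
python3 - <<'E'
from h import *
p=np.load('w6.npy'); W=cam('wrist',dict(tool_pos=p[:3],orientation=p[3:]))
g=lambda x,y:onz(W,248+x/5,115+y/5,.091)
P=g(355,265);C=g(350,305)
w1=g(365,293)-g(336,318); w2=g(369,253)-g(341,278); print('widths',np.linalg.norm(w1),np.linalg.norm(w2),[np.degrees(np.arctan2(w[1],w[0]))-90 for w in(w1,w2)])
s=onz(W,248+430/5,115+5/5,.075)-onz(W,248+68/5,115+340/5,.075); print('slot yaw',np.degrees(np.arctan2(s[1],s[0]))-90)
for Y in (19,20,21):
    Y=np.radians(Y);print(np.degrees(Y),(C-P)@[np.cos(Y),np.sin(Y),0],(C-P)@[-np.sin(Y),np.cos(Y),0])
b=cv2.cvtColor(capture('scene'),cv2.COLOR_RGB2GRAY)
E
```

```text
widths 0.00567072767637953 0.00550711099361837 [np.float64(19.279634699317583), np.float64(20.11358805354635)]
slot yaw 20.26580252598339
19.0 0.004017486805040164 -0.004451688337428128
20.0 0.003939182248143711 -0.004521125136310086
21.0 0.0038596777781747587 -0.0045891847566784
```

```bash
cat > meas.py <<'E'
from h import *
from scipy.ndimage import map_coordinates
def meas(im,W,C=np.array([.5782,-.1114]),Y=np.radians(20)):
    ex=np.array([np.cos(Y),np.sin(Y)]);ey=np.array([-ex[1],ex[0]])
    g=cv2.cvtColor(im,cv2.COLOR_RGB2GRAY).astype(float); ys=np.arange(-.012,.0121,.00025); out={}
    for x in np.arange(-.016,.008,.001):
        px=np.array([proj(W,[*(C+x*ex+y*ey),.091]) for y in ys]); v=map_coordinates(g,[px[:,1],px[:,0]],order=1)
        d=np.clip(95-v,0,40)   # darker than shadow
        out[round(x*1000)]=(round(1000*(d*ys).sum()/d.sum(),2),round((d>20).sum()*.25,1)) if d.sum()>100 else None
    return out
E
python3 - <<'E'
from meas import *
p=np.load('w6.npy'); W=cam('wrist',dict(tool_pos=p[:3],orientation=p[3:]))
im=cv2.imread('pics/w6.png')[:,:,::-1].copy()
for k,v in meas(im,W).items(): print(k,v)
g=lambda x,y:onz(W,248+x/5,115+y/5,.091); print(g(355,265),g(350,305))
E
```

```text
-16 (np.float64(3.89), np.float64(3.5))
-15 (np.float64(3.89), np.float64(4.0))
-14 (np.float64(3.92), np.float64(4.0))
-13 (np.float64(3.88), np.float64(4.0))
-12 (np.float64(3.86), np.float64(4.0))
-11 (np.float64(3.87), np.float64(3.8))
-10 (np.float64(3.85), np.float64(3.8))
-9 (np.float64(3.86), np.float64(3.8))
-8 (np.float64(3.91), np.float64(3.8))
-7 (np.float64(3.88), np.float64(3.5))
-6 (np.float64(3.89), np.float64(3.8))
-5 (np.float64(3.89), np.float64(3.2))
-4 None
-3 None
-2 None
-1 None
0 None
1 (np.float64(-0.65), np.float64(3.5))
2 (np.float64(-0.62), np.float64(4.0))
3 (np.float64(-0.62), np.float64(4.0))
4 (np.float64(-0.75), np.float64(4.2))
5 (np.float64(-0.89), np.float64(4.2))
6 (np.float64(-0.89), np.float64(4.2))
7 (np.float64(-0.76), np.float64(4.2))
[ 0.57346666 -0.10879817  0.091     ] [ 0.57871457 -0.11169935  0.091     ]
```

```bash
python3 -m creep '[{"tx":3,"ty":1,"tz":0,"ax":0,"ay":0,"az":0,"jaw":5},{"tx":6,"ty":2,"tz":0,"ax":0,"ay":0,"az":0,"jaw":5},{"tx":9,"ty":3,"tz":0,"ax":0,"ay":0,"az":0,"jaw":5},{"tx":12,"ty":4,"tz":0,"ax":0,"ay":0,"az":0,"jaw":5},{"tx":14.65,"ty":4.65,"tz":0,"ax":0,"ay":0,"az":0,"jaw":5},{"tx":14.65,"ty":4.65,"tz":0,"ax":0,"ay":0,"az":0,"jaw":5},{"tx":14.65,"ty":4.65,"tz":2,"ax":0,"ay":0,"az":0,"jaw":5},{"tx":14.65,"ty":4.65,"tz":4,"ax":0,"ay":0,"az":0,"jaw":5}]';  python3 -m creep '[{"tx":0,"ty":0,"tz":1.5,"ax":0,"ay":0,"az":0,"jaw":5},{"tx":0,"ty":0,"tz":3,"ax":0,"ay":0,"az":0,"jaw":5},{"tx":0,"ty":0,"tz":3.9,"ax":0,"ay":0,"az":0,"jaw":5},{"tx":0,"ty":0,"tz":3.9,"ax":0,"ay":0,"az":0,"jaw":5},{"tx":0,"ty":0,"tz":3.9,"ax":0,"ay":0,"az":0,"jaw":2},{"tx":0,"ty":0,"tz":3.9,"ax":0,"ay":0,"az":0,"jaw":0},{"tx":0,"ty":0,"tz":3.9,"ax":0,"ay":0,"az":0,"jaw":0},{"tx":0,"ty":0,"tz":3.9,"ax":0,"ay":0,"az":0,"jaw":0},{"tx":0,"ty":0,"tz":3.9,"ax":0,"ay":0,"az":0,"jaw":0}]'
```

```text
clock: 8.72
tool_pos: [0.4758, -0.0209, 0.1558]
orientation: [3.138, 0.004, 2.76]
wrist_force: [-0.2, 0.1, -0.9]
grip_width: 0.0497
gripper_force: 0.0
clock: 9.47
tool_pos: [0.4757, -0.0226, 0.1163]
orientation: [-3.141, 0.001, 2.758]
wrist_force: [-0.6, -4.5, 6.7]
grip_width: 0.0094
gripper_force: 36.1
```

```bash
python3 -m creep '[{"tx":0,"ty":0,"tz":0,"ax":0,"ay":0,"az":4,"jaw":0},{"tx":0,"ty":0,"tz":0,"ax":0,"ay":0,"az":8,"jaw":0},{"tx":0,"ty":0,"tz":0,"ax":0,"ay":0,"az":8,"jaw":0},{"tx":0,"ty":0,"tz":0,"ax":0,"ay":0,"az":8,"jaw":0},{"tx":0,"ty":0,"tz":0,"ax":0,"ay":0,"az":8,"jaw":5},{"tx":0,"ty":0,"tz":0,"ax":0,"ay":0,"az":8,"jaw":5},{"tx":0,"ty":0,"tz":0,"ax":0,"ay":0,"az":8,"jaw":5},{"tx":0,"ty":0,"tz":-3,"ax":0,"ay":0,"az":8,"jaw":5},{"tx":0,"ty":0,"tz":-6,"ax":0,"ay":0,"az":8,"jaw":5},{"tx":0,"ty":0,"tz":-8,"ax":0,"ay":0,"az":8,"jaw":5}]';  python3 -m creep '[{"tx":-3,"ty":-0.6,"tz":0,"ax":0,"ay":0,"az":0,"jaw":5},{"tx":-6,"ty":-1.3,"tz":0,"ax":0,"ay":0,"az":0,"jaw":5},{"tx":-9,"ty":-1.9,"tz":0,"ax":0,"ay":0,"az":0,"jaw":5},{"tx":-12,"ty":-2.5,"tz":0,"ax":0,"ay":0,"az":0,"jaw":5},{"tx":-15,"ty":-3,"tz":0,"ax":0,"ay":0,"az":0,"jaw":5},{"tx":-15,"ty":-3,"tz":0,"ax":0,"ay":0,"az":0,"jaw":5},{"tx":-15,"ty":-3,"tz":0,"ax":0,"ay":0,"az":0,"jaw":5},{"tx":-15,"ty":-3,"tz":0,"ax":0,"ay":0,"az":0,"jaw":5}]'; python3 - <<'E'
from meas import *
st=read_state(); im=capture('wrist'); save('w7',im); print(st['joints'])
m=meas(im,cam('wrist',st)); print([m[k] for k in (-12,-10,-8,-6,1,2,3)])
E
```

```text
clock: 10.3
tool_pos: [0.4761, -0.0219, 0.1976]
orientation: [3.141, 0.001, 2.618]
wrist_force: [1.2, 1.0, 0.9]
grip_width: 0.05
gripper_force: 0.0
clock: 10.97
tool_pos: [0.5899, -0.1231, 0.1947]
orientation: [-3.141, -0.001, 2.617]
wrist_force: [-0.6, 0.8, 0.6]
grip_width: 0.0503
gripper_force: 0.0
[ 1.18026325e-01  2.67434811e-01 -2.05037224e-01 -4.03881658e-04
 -1.09941816e+00 -2.21291884e+00]
[(np.float64(1.1), np.float64(4.0)), (np.float64(1.12), np.float64(4.0)), (np.float64(1.11), np.float64(4.0)), (np.float64(1.1), np.float64(4.0)), (np.float64(-0.57), np.float64(3.8)), (np.float64(-0.51), np.float64(3.8)), (np.float64(-0.59), np.float64(4.0))]
```

```bash
python3 -m creep '[{"tx":3,"ty":0.6,"tz":0,"ax":0,"ay":0,"az":0,"jaw":5},{"tx":6,"ty":1.3,"tz":0,"ax":0,"ay":0,"az":0,"jaw":5},{"tx":9,"ty":1.9,"tz":0,"ax":0,"ay":0,"az":0,"jaw":5},{"tx":12,"ty":2.5,"tz":0,"ax":0,"ay":0,"az":0,"jaw":5},{"tx":15,"ty":3,"tz":0,"ax":0,"ay":0,"az":0,"jaw":5},{"tx":15,"ty":3,"tz":0,"ax":0,"ay":0,"az":0,"jaw":5},{"tx":15,"ty":3,"tz":2,"ax":0,"ay":0,"az":0,"jaw":5},{"tx":15,"ty":3,"tz":4,"ax":0,"ay":0,"az":0,"jaw":5}]';  python3 -m creep '[{"tx":0,"ty":0,"tz":1.5,"ax":0,"ay":0,"az":0,"jaw":5},{"tx":0,"ty":0,"tz":3,"ax":0,"ay":0,"az":0,"jaw":5},{"tx":0,"ty":0,"tz":4,"ax":0,"ay":0,"az":0,"jaw":5},{"tx":0,"ty":0,"tz":4,"ax":0,"ay":0,"az":0,"jaw":5},{"tx":0,"ty":0,"tz":4,"ax":0,"ay":0,"az":0,"jaw":2},{"tx":0,"ty":0,"tz":4,"ax":0,"ay":0,"az":0,"jaw":0},{"tx":0,"ty":0,"tz":4,"ax":0,"ay":0,"az":0,"jaw":0},{"tx":0,"ty":0,"tz":4,"ax":0,"ay":0,"az":0,"jaw":0},{"tx":0,"ty":0,"tz":4,"ax":0,"ay":0,"az":0,"jaw":0}]'; python3 -m creep '[{"tx":0,"ty":0,"tz":0,"ax":0,"ay":0,"az":2.2,"jaw":0},{"tx":0,"ty":0,"tz":0,"ax":0,"ay":0,"az":4.4,"jaw":0},{"tx":0,"ty":0,"tz":0,"ax":0,"ay":0,"az":4.4,"jaw":0},{"tx":0,"ty":0,"tz":0,"ax":0,"ay":0,"az":4.4,"jaw":0},{"tx":0,"ty":0,"tz":0,"ax":0,"ay":0,"az":4.4,"jaw":5},{"tx":0,"ty":0,"tz":0,"ax":0,"ay":0,"az":4.4,"jaw":5},{"tx":0,"ty":0,"tz":0,"ax":0,"ay":0,"az":4.4,"jaw":5},{"tx":0,"ty":0,"tz":-3,"ax":0,"ay":0,"az":4.4,"jaw":5},{"tx":0,"ty":0,"tz":-6,"ax":0,"ay":0,"az":4.4,"jaw":5},{"tx":0,"ty":0,"tz":-8,"ax":0,"ay":0,"az":4.4,"jaw":5}]';  python3 -m creep '[{"tx":-3,"ty":-0.4,"tz":0,"ax":0,"ay":0,"az":0,"jaw":5},{"tx":-6,"ty":-0.8,"tz":0,"ax":0,"ay":0,"az":0,"jaw":5},{"tx":-9,"ty":-1.2,"tz":0,"ax":0,"ay":0,"az":0,"jaw":4},{"tx":-12,"ty":-1.6,"tz":0,"ax":0,"ay":0,"az":0,"jaw":3},{"tx":-15,"ty":-2,"tz":0,"ax":0,"ay":0,"az":0,"jaw":2},{"tx":-15,"ty":-2,"tz":0,"ax":0,"ay":0,"az":0,"jaw":2},{"tx":-15,"ty":-2,"tz":0,"ax":0,"ay":0,"az":0,"jaw":2},{"tx":-15,"ty":-2,"tz":0,"ax":0,"ay":0,"az":0,"jaw":2}]'; python3 - <<'E'
from meas import *
st=read_state(); im=capture('wrist'); save('w8',im); print(st['joints'])
m=meas(im,cam('wrist',st)); print([m[k] for k in (-12,-10,-8,-6,1,2,3)])
E
```

```text
clock: 11.68
tool_pos: [0.4757, -0.0207, 0.1568]
orientation: [3.137, 0.004, 2.621]
wrist_force: [0.3, 0.2, -0.1]
grip_width: 0.0502
gripper_force: 0.0
clock: 12.43
tool_pos: [0.4754, -0.0226, 0.1164]
orientation: [-3.141, 0.001, 2.618]
wrist_force: [-1.8, -3.7, 5.8]
grip_width: 0.0093
gripper_force: 35.6
clock: 13.27
tool_pos: [0.4761, -0.0219, 0.1977]
orientation: [3.14, 0.001, 2.542]
wrist_force: [-0.3, 0.0, -0.2]
grip_width: 0.0498
gripper_force: 0.0
clock: 13.93
tool_pos: [0.5874, -0.1233, 0.1947]
orientation: [-3.141, -0.001, 2.541]
wrist_force: [-0.7, 0.8, 1.0]
grip_width: 0.0205
gripper_force: 0.0
[ 1.18205752e-01  2.63508462e-01 -2.10388667e-01 -3.88219656e-04
 -1.09800339e+00 -2.28977675e+00]
[(np.float64(-0.36), np.float64(4.0)), (np.float64(-0.34), np.float64(4.2)), (np.float64(-0.29), np.float64(4.2)), (np.float64(-0.3), np.float64(4.2)), (np.float64(-0.4), np.float64(4.0)), (np.float64(-0.43), np.float64(4.2)), (np.float64(-0.41), np.float64(4.0))]
```

```bash
python3 -m creep '[{"tx":0.3,"ty":-1.9,"tz":0,"ax":0,"ay":0,"az":-6.8,"jaw":0},{"tx":0.6,"ty":-3.8,"tz":0,"ax":0,"ay":0,"az":-13.6,"jaw":0},{"tx":0.9,"ty":-5.6,"tz":0,"ax":0,"ay":0,"az":-20.4,"jaw":0},{"tx":1.2,"ty":-7.5,"tz":0,"ax":0,"ay":0,"az":-27.2,"jaw":0},{"tx":1.6,"ty":-9.4,"tz":0,"ax":0,"ay":0,"az":-34,"jaw":0},{"tx":1.9,"ty":-11.3,"tz":0,"ax":0,"ay":0,"az":-40.8,"jaw":0},{"tx":2.2,"ty":-13.2,"tz":0,"ax":0,"ay":0,"az":-47.6,"jaw":0},{"tx":2.5,"ty":-14.9,"tz":0,"ax":0,"ay":0,"az":-54.4,"jaw":0},{"tx":2.5,"ty":-14.9,"tz":0,"ax":0,"ay":0,"az":-54.4,"jaw":0},{"tx":2.5,"ty":-14.9,"tz":0,"ax":0,"ay":0,"az":-54.4,"jaw":0}]'; python3 - <<'E'
from h import *
S=cam('scene');D=cam('side')
st=read_state(); save('w9',capture('wrist')); print('bottle cap',tri([ray(S,170,163),ray(D,389,150)]))
print(st['joints'], proj(cam('wrist',st),[.5175,-.219,.146]))
im=capture('scene'); s=capture('side')
save('c9',np.vstack([cv2.resize(im[130:300,150:400],(600,408)),cv2.resize(s[90:260,240:440],None,fx=1,fy=1)[:, :] if 0 else np.pad(s[90:260,240:440],((0,0),(0,400),(0,0)))]))
E
```

```text
clock: 14.82
tool_pos: [0.4824, -0.2318, 0.196]
orientation: [-3.141, 0.001, -2.794]
wrist_force: [0.8, 0.7, 0.5]
grip_width: -0.0003
gripper_force: 0.0
bottle cap (array([ 0.36695043, -0.39899111,  0.11736506]), [np.float64(0.008787280255624792), np.float64(0.008787280255624693)])
[-8.15960411e-02  1.55528444e-01 -3.48197636e-01 -1.31532843e-04
 -1.06569919e+00 -1.14165789e+00] [316.47561957 276.95440336]
```

View pics/w9.png

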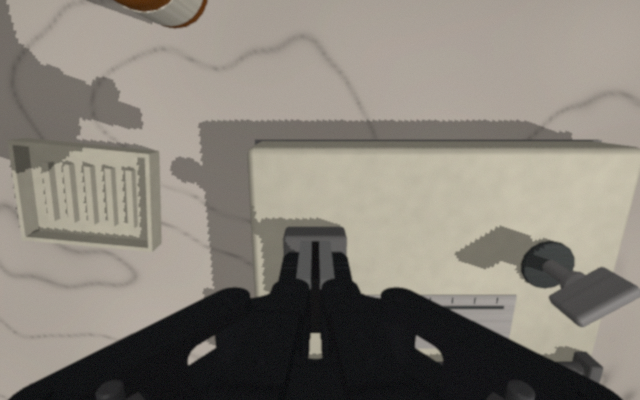

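The view shows the shut fingers centred on the lever block at (315,240), on the off side, with the bottle and tray well clear. Next I lower them and push.

```bash
python3 -m creep '[{"tx":0,"ty":0,"tz":2,"ax":0,"ay":0,"az":0,"jaw":0},{"tx":0,"ty":0,"tz":4,"ax":0,"ay":0,"az":0,"jaw":0},{"tx":0,"ty":0,"tz":5.8,"ax":0,"ay":0,"az":0,"jaw":0},{"tx":0,"ty":0,"tz":5.8,"ax":0,"ay":0,"az":0,"jaw":0},{"tx":0,"ty":0,"tz":5.8,"ax":0,"ay":0,"az":0,"jaw":0}]'; python3 -m creep '[{"tx":-0.6,"ty":0,"tz":0,"ax":0,"ay":0,"az":0,"jaw":0},{"tx":-1.2,"ty":0,"tz":0,"ax":0,"ay":0,"az":0,"jaw":0},{"tx":-1.8,"ty":0,"tz":0,"ax":0,"ay":0,"az":0,"jaw":0},{"tx":-2.4,"ty":0,"tz":0,"ax":0,"ay":0,"az":0,"jaw":0},{"tx":-3,"ty":0,"tz":0,"ax":0,"ay":0,"az":0,"jaw":0},{"tx":-3.6,"ty":0,"tz":0,"ax":0,"ay":0,"az":0,"jaw":0},{"tx":-4.2,"ty":0,"tz":0,"ax":0,"ay":0,"az":0,"jaw":0},{"tx":-4.8,"ty":0,"tz":0,"ax":0,"ay":0,"az":0,"jaw":0},{"tx":-5.4,"ty":0,"tz":0,"ax":0,"ay":0,"az":0,"jaw":0},{"tx":-6,"ty":0,"tz":0,"ax":0,"ay":0,"az":0,"jaw":0}]'; python3 -m creep '[{"tx":-0.3,"ty":0,"tz":0,"ax":0,"ay":0,"az":0,"jaw":0},{"tx":-0.6,"ty":0,"tz":0,"ax":0,"ay":0,"az":0,"jaw":0},{"tx":-0.6,"ty":0,"tz":0,"ax":0,"ay":0,"az":0,"jaw":0}]'
```

```text
clock: 15.38
tool_pos: [0.483, -0.2317, 0.1368]
orientation: [3.141, -0.002, -2.792]
wrist_force: [0.8, -0.7, 0.3]
grip_width: 0.0001
gripper_force: 0.0
clock: 16.22
tool_pos: [0.5399, -0.2114, 0.1371]
orientation: [3.141, -0.0, -2.793]
wrist_force: [-1.1, -0.6, -0.3]
grip_width: -0.0
gripper_force: 0.7
clock: 16.47
tool_pos: [0.5455, -0.2093, 0.137]
orientation: [3.141, -0.0, -2.792]
wrist_force: [-0.1, 0.4, -0.2]
grip_width: 0.0001
gripper_force: 0.0
```

```bash
for i in 1; do python3 -m creep '[{"tx":-0.2,"ty":0,"tz":0,"ax":0,"ay":0,"az":0,"jaw":0},{"tx":-0.4,"ty":0,"tz":0,"ax":0,"ay":0,"az":0,"jaw":0},{"tx":-0.4,"ty":0,"tz":0,"ax":0,"ay":0,"az":0,"jaw":0},{"tx":-0.4,"ty":0,"tz":0,"ax":0,"ay":0,"az":0,"jaw":0}]'; done; python3 - <<'E'
from h import *
S=cam('scene');D=cam('side')
O=np.array([.5404,-.0996]);Y=np.radians(20);ex=np.array([np.cos(Y),np.sin(Y)]);ey=np.array([-ex[1],ex[0]])
tip=np.r_[O-.006*ex-.105*ey,.145]
for n,K in(('scene',S),('side',D)):
    g=cv2.cvtColor(capture(n),cv2.COLOR_RGB2GRAY); u,v=proj(K,tip).astype(int); print(n,u,v); print(g[v-10:v+11:2,u-16:u+17:2])
E
```

```text
clock: 16.8
tool_pos: [0.5475, -0.2085, 0.1371]
orientation: [3.141, -0.002, -2.793]
wrist_force: [-5.3, -1.6, 0.0]
grip_width: 0.0002
gripper_force: 2.6
scene 239 204
[[147 148 148 146  21  21  87  52  90  33  86 156 154 153 155 154 155]
 [141 141 144 147  49  19  70  72  73  53  81 156 155 153 155 155 155]
 [140 145 144 160 147  19  59  73  36  32  89 155 155 155 155 155 156]
 [156 157 158 158 156  81  39  22  22  27  23 144 154 155 155 155 153]
 [157 156 156 157 155 154  14  16  19  27  24  71 155 155 156 155 156]
 [156 157 158 158 149 139  14  15  21  19  19  51 155 154 155 155 155]
 [157 156 123 102  91  91  63  14  13  13  15  61 126 156 155 154 154]
 [157 150  80  91  92  84  81  36  18  23  40  76  96 154 156 156 156]
 [156 151  63  91  86  59  58  60  66  66  57  63  91 126 155 155 156]
 [155 144  57  61  61  41  35  42  63  62  51  54  91  98 156 155 155]
 [109 109  86  61  62  51  34  37  49  52  61  78  92  91 128 155 155]]
side 315 156
[[143 145 145 145 144 145 145 145 141  95  21  27  17  27 144 145 144]
 [145 145 145 145 144 144 143 143 136 105  15  19  15  42 142 128 135]
 [144 144 145 145 144 145 142 137 130 115  19  15  18  63 140 109 131]
 [146 145 145 145 144 144 139 132 113 131 103  14  23  85 135  91 147]
 [147 146 146 146 146 145 131  40  18  39  85  23  29  93 129 119 112]
 [148 147 148 147 147 145 114  18  30  17  63  24  25  84  97  97  95]
 [149 149 149 148 148 146 124  17  17  12  85  38  36  80  94  99  94]
 [151 150 150 148 148 145 136 118  82  77 112 127 130 125  95  97  91]
 [153 150 150 150 149 147 140 133 135 113 105 133 144 130 114  96  93]
 [114 152 151 149 150 148 148 143 142 139 103 107 120 117 136 135 119]
 [108 151 150 150 149 149 148 147  98  91  86 102  74  50  75  93 100]]
```

```bash
python3 -m creep '[{"tx":-0.1,"ty":0,"tz":0,"ax":0,"ay":0,"az":0,"jaw":0},{"tx":-0.2,"ty":0,"tz":0,"ax":0,"ay":0,"az":0,"jaw":0},{"tx":-0.2,"ty":0,"tz":0,"ax":0,"ay":0,"az":0,"jaw":0},{"tx":-0.2,"ty":0,"tz":0,"ax":0,"ay":0,"az":0,"jaw":0}]'; python3 -m creep '[{"tx":1.5,"ty":0,"tz":0,"ax":0,"ay":0,"az":0,"jaw":0},{"tx":3,"ty":0,"tz":0,"ax":0,"ay":0,"az":0,"jaw":0},{"tx":3,"ty":0,"tz":-3,"ax":0,"ay":0,"az":0,"jaw":0},{"tx":3,"ty":0,"tz":-6,"ax":0,"ay":0,"az":0,"jaw":0},{"tx":0,"ty":3,"tz":-8,"ax":0,"ay":0,"az":0,"jaw":0},{"tx":-3,"ty":3,"tz":-8,"ax":0,"ay":0,"az":0,"jaw":0},{"tx":-6,"ty":3,"tz":-8,"ax":0,"ay":0,"az":0,"jaw":0},{"tx":-9,"ty":3,"tz":-8,"ax":0,"ay":0,"az":0,"jaw":0},{"tx":-9,"ty":3,"tz":-8,"ax":0,"ay":0,"az":0,"jaw":0},{"tx":-9,"ty":3,"tz":-8,"ax":0,"ay":0,"az":0,"jaw":0}]'; python3 - <<'E'
from meas import *
st=read_state(); im=capture('wrist'); W=cam('wrist',st); m=meas(im,W); print([m[k] for k in (-12,-10,-8,-6,1,2,3)])
O=np.array([.5404,-.0996]);Y=np.radians(20);ex=np.array([np.cos(Y),np.sin(Y)]);ey=np.array([-ex[1],ex[0]])
tip=np.r_[O-.006*ex-.105*ey,.145]
for n,K in(('scene',cam('scene')),('side',cam('side')),('wrist',W)):
    im=capture(n); save('f'+n,im); g=cv2.cvtColor(im,cv2.COLOR_RGB2GRAY); u,v=proj(K,tip).astype(int)
    if not(25<u<615 and 25<v<375): print(n,u,v,'out');continue
    r=22 if n=='wrist' else 11
    q=(g[v-r:v+r+1,u-r:u+r+1]<32).astype(np.uint8); c=cv2.connectedComponentsWithStats(q); print(n,u,v,[(c[2][i],c[3][i]+[u-r,v-r]) for i in range(1,c[0]) if c[2][i,4]>15])
E
```

```text
clock: 17.23
tool_pos: [0.5477, -0.2084, 0.137]
orientation: [3.14, -0.005, -2.793]
wrist_force: [-10.0, -4.6, 3.6]
grip_width: 0.0004
gripper_force: 5.3
clock: 18.07
tool_pos: [0.6256, -0.148, 0.2168]
orientation: [3.141, 0.001, -2.792]
wrist_force: [-0.4, -0.7, -0.0]
grip_width: 0.0005
gripper_force: 0.0
[(np.float64(-1.1), np.float64(4.5)), (np.float64(-1.18), np.float64(4.5)), (np.float64(-1.1), np.float64(4.2)), (np.float64(-1.1), np.float64(4.5)), (np.float64(-1.51), np.float64(1.8)), (np.float64(-1.38), np.float64(4.2)), (np.float64(-1.4), np.float64(4.0))]
scene 239 204 [(array([ 7,  6, 10, 10, 79], dtype=int32), array([239.58227848, 203.56962025]))]
side 315 156 [(array([ 9,  9,  6,  6, 30], dtype=int32), array([315.33333333, 156.5       ]))]
wrist 266 100 [(array([   2,    5,   40,   40, 1166], dtype=int32), array([265.14493997, 103.22641509]))]
```

```bash
python3 -c "
from plant import finish_job; print(finish_job())"
```

```text
the job is handed in; nothing more can be done
None
```

The mixer is wound until the pointer is level with the index clip (within about 0.3 mm, not past it), the key is released, the start lever is against its end stop, and the job is handed in at about 18 s.

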